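Find the hidden release notch and pop the test tray open

ROBOT

A 7-joint arm with a two-finger parallel gripper is mounted at the origin on the work surface. World frame = base frame: x ahead of the robot, y to its left, z up, the work surface at z = 0. Lengths are in m, angles in rad, forces in N, time in s.
With the tool pointing down it reaches from about 0.4 to 0.85 m from the base axis. Payload 4.5 kg.
Tool frame: the origin (TCP) lies on the centre line of the jaws, within the pads' length; the fingertips stand bot.tips_ahead ahead of it and the grasp point (between the pads) lies 8 mm behind it (bot.tips_ahead is the distance from the TCP to the fingertips, in m); z points along the fingers, y is the direction in which the jaws open and shut (so a half turn about z gives the same grasp; the last joint's range is limited). The gripper opens to 88 mm and grips with 3 to 60 N. Pads are 18 mm wide; open, the fingers measure 123 mm over their backs; the gripper's body (75 mm by 187 mm) begins 45 mm behind the grasp point.
Start: joints at [-1.14, 0.689, -0.195, 1.565, 0.157, 0.902, -0.215], TCP at [0.242, 0.576, 0.25] pointing down, gripper open.
Joint ranges: [-3.01, 3.01], [-0.46, 2.08], [-1.47, 1.51], [0.13, 2.56], [-1, 4.14], [0.04, 2.09], [-2.66, 2.66]. Speed limits (rad/s): [2.57, 2.57, 3.14, 3.14, 3.14, 3.14, 3.14].

INTERFACE

Orientations are given as a 3x3 rotation matrix whose columns are the frame's x, y, z axes.
In Python, from bench import sensors, viewer, order, bot gives the robot as it stands. The module is installed in compiled form; this text tells all that it offers.
- The arm moves only by the tool arm_command, never from a script. Its argument "moves" is a list of rows, each an object of numbers: "x", "y", "z": the shift along the tool's x, y, z in cm; "yaw": the turn about the tool's z in rad. In form: [{"x": .., "y": .., "z": .., "yaw": ..}, ...]. A call has 1 to 10 rows; each row is the pose to reach, as a shift and turn from the pose commanded when the call began, along the tool's axes at that moment; what a row does not reach only later rows make up. A row lasts 1/10 s, in which the tool goes at most 50 mm and 8.59 degrees, less where a joint would pass 70% of its speed; a pose out of reach is approached as far as the arm can. A call with a gripper value outside its range is refused whole. "hand" is the finger opening in cm, from 0 to 8.81, set as the call begins (left out, the last holds). The fingers move at their own pace and stop on an object; "grip_force" is the grip in N (left out, the last holds). Time passes only in rows, so rows that repeat a pose let the fingers close. It gives the time, the measured TCP pose, the force and the opening at its end, in the units of the state.
- sensors.observe(): the state, without advancing time (a new reading comes with each control period).
- viewer.camera(name): name is "scene" or "top" or "wrist"; returns a dict with "image" (420x560x3 uint8, red, green, blue), "K" (3x3 intrinsics, pixels), "R" (3x3) and "t" (3): a world point X has camera coordinates R X + t. Camera axes: x right, y down, z forward; pixel columns grow to the right and rows downward; lengths in m; the calibration is good to about 2 mm. A picture is of the moment at which its call begins. There is no depth.
- order.sign_off(): hands the job in, once; it reports no verdict.
Trained networks look in a picture, given as the dict that the camera call returned (one of the last four; its "shot" number tells which), for a name from the list of things; names that differ only in an ending like _2 or _b are one class to them, and where a whole thing is asked for, a point or a joint stands for the part that bears it (a point fixed in the world has none). Each returns a list of dicts, best first, with "p" (0 to 1); they miss things now and then, are a little off and sometimes report something else, mostly with a low value. They report only what shows in the picture. A call takes as long as a camera call.
- viewer.look_for(picture, name): "box" ([centre column, centre row, width, height] in pixels, round what is visible of it).
- viewer.outline_of(picture, name): "pixels" (420x560 bool, what is visible of it) and "box" ([centre column, centre row, width, height] in pixels, round what is visible of it).
The state is a dict: "time_s": time; "joints": joint angles; "qvel": joint speeds; "tau": joint torques, N m; "eef_pos": TCP position; "orientation": TCP orientation; "force": force on the tool from outside, world axes, zero at the start; "torque": the same for the moment, N m; "grip_width": opening from 0.0 (shut) to 1.0 (fully open).
Only numpy, scipy, OpenCV 4.12 (cv2) and the standard library are available. Lean on these libraries where they do the work, as an engineer would, in place of code of your own. Each camera call takes 0.05 s, during which the arm holds its last target.

TASK

Open the board tray of the test fixture: keeping the fingers closed, set the fingertips on top of the black rail on the fixture's top front edge, right at the yellow end block, and slide them along the rail towards the grey end block until they find the notch; then press the spring key inside the notch down until the blue-fronted tray pops out. Let the key come back up, back away and leave the tray out; do not pick up, push or disturb the spool, bottle, meter or screwdriver.

Things in the scene. Friction and masses are not known exactly. Their poses are not given: they have to be found in the camera images.
- fixture: Light grey board test fixture, fixed to the bench, 220 deep (its x) x 330 wide (its y) x 70 mm high. Origin: centre of its underside, z up; its front, with the tray, faces its own -x. A straight black rail 22 mm wide (x -110 to -88 mm) runs along the top front edge, 20 mm proud of the flat top, between a yellow (+y) and a grey (-y) end block.
- rail_mid (a point): Rail top centre line, midway along the exposed rail (fixture x -99, y 0, 90 mm above the bench); axes as the fixture, y towards the yellow block. One notch, a full gap 30 mm long with upright sides, open front and back, has its centre anywhere from y +15 to -60 mm here (not reported). Fingers wider than the gap must be turned so their narrow side lies along the rail.
- rail_start (a point): Yellow end of the exposed rail: centre line, rail-top height, at the face of the yellow block, 85 mm from rail_mid (the grey block's face is 85 mm the other way; both blocks are 80 mm long, 26 mm wide, 2 mm higher than the rail). The rail from here to the notch is rail_a. Axes as the fixture.
- tray_front (a point): Centre of the outside face of the tray's blue front panel (238 mm wide, 38 mm high), 39 mm above the bench; moves out with the tray towards the fixture's -x.
- tray (a joint): How far the sprung tray is out, m: 0 latched shut, 0.030 fully out. When let go it pops out by its own spring within about a second and stays out; it cannot be pulled while latched.
- key (a joint): How far the spring key in the notch is pressed down, m: 0 up, 0.006 fully down. The key is near-black, 20 x 28 mm, fills the gap; its flat top lies 10 mm below the rail top when up. It starts to move at about 2.5 N, takes about 5 N fully down, lets the tray go when about 4 mm down and springs back up.
- spool: Bystander: loose aluminium solder-wire spool standing on end on top of the fixture towards the back, 50 mm across, 28 mm high (top 98 mm above the bench). Origin: centre of its underside.
- flux: Bystander: loose small white bottle with blue cap, 36 mm across, 75 mm high, upright on the bench. Origin: centre of its underside.
- meter: Bystander: loose yellow multimeter lying flat, 150 x 75 x 35 mm with a 6 mm black dial on top. Origin: centre of its underside, x along its length.
- driver: Bystander: loose screwdriver with red handle lying on the bench, 180 mm long. Its x axis runs along it, handle to -x.

How it is judged:
On the way, in this order (a step that is already met when the one before it is completed fails the run):
1. the fingertips touch the rail near the yellow end block (contact force between the fingers and rail_a above 0.2 N and y of the grasp point in the frame of rail_mid above 0.055 m and value of joint key below 0.001 m), for 0.1 s.
2. the fingertips, still on the rail, have slid on towards the notch (contact force between the fingers and rail_a above 0.2 N and y of the grasp point in the frame of rail_mid between 0.025 and 0.052 m and value of joint key below 0.001 m), for 0.06 s.
3. the key in the notch is pressed and the tray comes out (value of joint key above 0.003 m and value of joint tray above 0.005 m), for 0.02 s.
At the end, for the whole second after the job is handed in: The tray is at least 24 mm out, the key is back up (less than 1.5 mm down), and spool, bottle, meter and screwdriver are within 15 mm of where they began (value of joint tray above 0.024 m and value of joint key below 0.0015 m and distance of each of spool, flux, meter, driver from where it was at the start of the episode below 0.015 m); the robot touches nothing.
It fails at once if a bystander is lifted, carried or pushed more than 15 mm (distance of any of spool, flux, meter, driver from where it was at the start of the episode above 0.015 m).
It also fails if it takes over 51 s, if anything falls off the work surface, if the arm or the gripper's body presses on something with over 40 N, if the wrist force passes 120 N, or if a joint passes its speed limit or range.

## Working session

There is one attempt and no reset: what is moved stays moved. The work goes in short steps, Python scripts to look and compute and a tool call to move; the robot and the scene stay as the last step left them, time stands still between calls to the robot, and variables do not carry over. Pictures are saved under pics/ and viewed, and the job is handed in when it is done.

Besides the shell and the picture viewer there is one more tool, called after "Emit:" as name([rows], argument=value, ...), one row to a line, values as JSON. arm_command: Moves the arm, as the interface text tells. Its arguments: {"type":"object","properties":{"moves":{"type":"array","items":{"type":"object","properties":{"x":{"type":"number"},"y":{"type":"number"},"z":{"type":"number"},"yaw":{"type":"number"}}}},"hand":{"type":"number"},"grip_force":{"type":"number"}},"required":["moves"]}

```bash
mkdir -p pics; python3 - <<'E'
from bench import sensors, viewer, order, bot
import cv2,numpy as np
s=sensors.observe(); print({k:np.round(v,3).tolist() for k,v in s.items()}, bot.tips_ahead)
for n in ["scene","top"]:
    c=viewer.camera(n); cv2.imwrite(f"pics/{n}0.png",c["image"][:,:,::-1]); print(n,c["K"].round(1).tolist(),c["R"].round(4).tolist(),c["t"].round(4).tolist())
    for o in ["fixture","rail_mid","tray_front","key","spool","flux","meter","driver"]:
        try:
            print(o,[(round(d["p"],2),np.round(d["box"]).tolist()) for d in viewer.look_for(c,o)[:2]])
        except Exception as e: print(o,e)
E
```

```text
{'time_s': 0.0, 'joints': [-1.14, 0.69, -0.195, 1.566, 0.157, 0.903, -0.215], 'qvel': [-0.003, -0.001, -0.0, -0.002, -0.001, 0.0, 0.001], 'tau': [-0.0, -52.757, -1.267, -15.342, -0.053, 0.007, 0.0], 'eef_pos': [0.241, 0.576, 0.249], 'orientation': [[-0.922, 0.386, -0.001], [0.386, 0.922, -0.002], [-0.0, -0.002, -1.0]], 'force': [-0.345, -0.137, -0.285], 'torque': [-0.062, -0.015, 0.007], 'grip_width': 1.0} 0.011
scene [[384.3, 0.0, 279.8], [0.0, 384.3, 205.8], [0.0, 0.0, 1.0]] [[-0.5529, 0.833, -0.0209], [0.5343, 0.3352, -0.776], [-0.6395, -0.4402, -0.6303]] [0.2673, -0.2503, 1.485]
fixture [(0.82, [245.0, 211.0, 138.0, 99.0])]
rail_mid [(0.59, [241.0, 211.0, 142.0, 95.0])]
tray_front []
key [(0.5, [263.0, 181.0, 9.0, 4.0])]
spool [(0.52, [224.0, 204.0, 18.0, 20.0])]
flux [(0.61, [385.0, 257.0, 21.0, 24.0])]
meter [(0.69, [170.0, 171.0, 51.0, 30.0])]
driver [(0.56, [451.0, 282.0, 34.0, 45.0])]
top [[410.1, 0.0, 272.9], [0.0, 410.1, 215.8], [0.0, 0.0, 1.0]] [[-0.0017, -1.0, 0.0005], [-0.9975, 0.0017, -0.0702], [0.0702, -0.0006, -0.9975]] [0.0725, 0.5798, 1.1468]
fixture [(0.84, [324.0, 216.0, 126.0, 93.0])]
rail_mid [(0.95, [324.0, 217.0, 123.0, 88.0]), (0.72, [447.0, 239.0, 42.0, 57.0])]
tray_front []
key [(0.49, [324.0, 253.0, 10.0, 8.0])]
spool [(0.84, [328.0, 195.0, 24.0, 20.0]), (0.38, [172.0, 234.0, 18.0, 8.0])]
flux [(0.63, [173.0, 232.0, 13.0, 7.0])]
meter [(0.93, [449.0, 239.0, 43.0, 60.0])]
driver [(0.68, [119.0, 240.0, 16.0, 64.0])]
```

```bash
python3 - <<'E'
import cv2
a=cv2.imread("pics/top0.png"); 
cv2.imwrite("pics/top0c.png",cv2.resize(a[150:290,240:400],None,fx=5,fy=4.2,interpolation=cv2.INTER_CUBIC)[:588,:800])
E
```

```text
(no output)
```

View pics/top0.png

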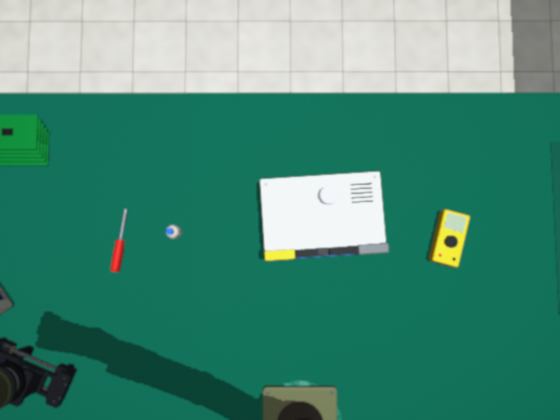

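View pics/scene0.png

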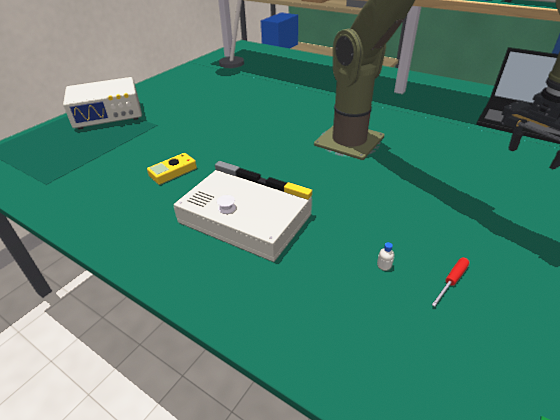

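```bash
sleep 1
```

```text
(no output)
```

View pics/top0c.png

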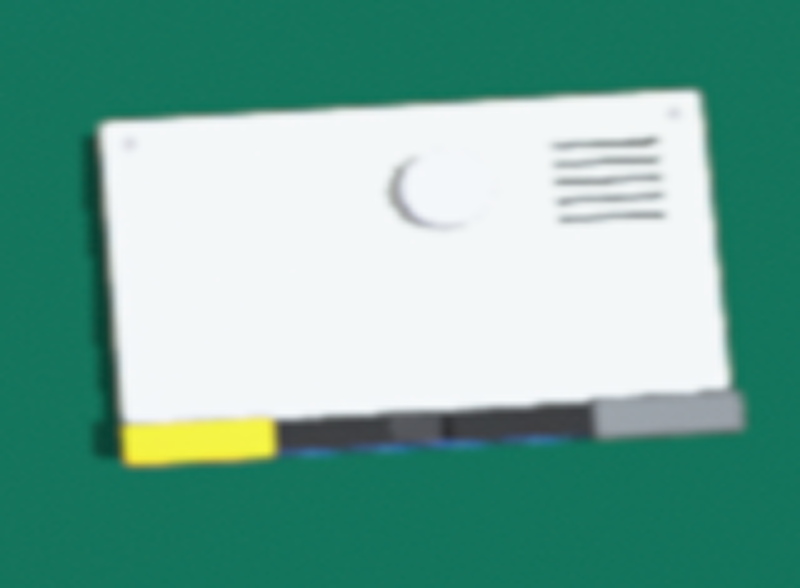

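```bash
cat > h.py <<'E'
import numpy as np,cv2
def unproj(c,uv,z):
    K,R,t=c["K"],c["R"],c["t"]; C=-R.T@t
    d=R.T@np.linalg.inv(K)@np.array([uv[0],uv[1],1.]); return C+d*(z-C[2])/d[2]
def proj(c,X):
    p=c["K"]@(c["R"]@np.asarray(X)+c["t"]); return p[:2]/p[2]
E
python3 - <<'E'
from bench import viewer,sensors
from h import *
c=viewer.camera("top")
f=lambda x,y,z:unproj(c,(x/5+240,y/4.2+150),z)   # pixel-centre offset of resize ignored (~0.4px)
g=lambda x,y,z:unproj(c,((x+.5)/5-.5+240,(y+.5)/4.2-.5+150),z)
for n,p,z in [("yel in mid",(277,437),.092),("grey in mid",(594,418),.092),("yel out mid",(122,445),.092),("grey out mid",(744,410),.092),("TL",(99,122),.07),("TR",(700,91),.07),("keyL",(391,428),.08),("keyR",(442,428),.08),("notchR",(453,428),.09)]:
    print(n,g(*p,z).round(4))
Y=g(277,437,.092);G=g(594,418,.092)
print(np.linalg.norm(Y-G),np.degrees(np.arctan2(*(Y-G)[[0,1]])))
YO=g(122,445,.092);GO=g(744,410,.092); print(np.linalg.norm(YO-GO),np.degrees(np.arctan2(*(YO-GO)[[0,1]])))
TL=g(99,122,.07);TR=g(700,91,.07); print(np.linalg.norm(TL-TR),np.degrees(np.arctan2(*(TL-TR)[[0,1]])), TL,TR)
E
```

```text
yel in mid [0.4741 0.0131 0.092 ]
grey in mid [ 0.4858 -0.1553  0.092 ]
yel out mid [0.4692 0.0954 0.092 ]
grey out mid [ 0.4907 -0.2351  0.092 ]
TL [0.6786 0.1084 0.07  ]
TR [ 0.6985 -0.2216  0.07  ]
keyL [ 0.4794 -0.0487  0.08  ]
keyR [ 0.4794 -0.0761  0.08  ]
notchR [ 0.4796 -0.0806  0.09  ]
0.16884898360179945 -3.965624637227478
0.33119218669646616 -3.7179500097629186
0.3306211811281365 -3.4529149153659455 [0.67858636 0.10842733 0.07      ] [ 0.6984991  -0.22159365  0.07      ]
```

Emit:
arm_command([
  {"x":-44,"y":-44.4,"z":3,"yaw":1.11},
  {"x":-44,"y":-44.4,"z":3,"yaw":1.11},
  {"x":-44,"y":-44.4,"z":3,"yaw":1.11},
  {"x":-44,"y":-44.4,"z":3,"yaw":1.11},
  {"x":-44,"y":-44.4,"z":3,"yaw":1.11},
  {"x":-44,"y":-44.4,"z":3,"yaw":1.11},
  {"x":-44,"y":-44.4,"z":3,"yaw":1.11},
  {"x":-44,"y":-44.4,"z":3,"yaw":1.11},
  {"x":-44,"y":-44.4,"z":3,"yaw":1.11},
  {"x":-44,"y":-44.4,"z":3,"yaw":1.11},
], hand=0, grip_force=20)

```text
time_s: 1.95
eef_pos: [0.4294, 0.1119, 0.2259]
orientation: [[-0.065, 0.998, 0.001], [0.998, 0.065, 0.0], [0.0, 0.001, -1.0]]
force: [1.0, 0.4, 0.3]
grip_width: 0.117
```

```bash
python3 - <<'E'
from bench import sensors
import numpy as np
s=sensors.observe(); print({k:np.round(v,4).tolist() for k,v in s.items() if k!="tau"})
E
```

```text
{'time_s': 1.95, 'joints': [-0.3844, 0.5025, 0.0386, 2.1253, -0.038, 0.5133, -0.2528], 'qvel': [1.2293, 0.0828, -0.1311, -0.0968, 0.1178, -0.0108, 0.9963], 'eef_pos': [0.4294, 0.1119, 0.2259], 'orientation': [[-0.0646, 0.9979, 0.0009], [0.9979, 0.0646, 0.0004], [0.0004, 0.001, -1.0]], 'force': [1.0045, 0.3547, 0.3329], 'torque': [-0.0843, 0.0229, -0.0097], 'grip_width': 0.1172}
```

Emit:
arm_command([
  {"x":0,"y":0,"z":0,"yaw":0},
  {"x":0,"y":0,"z":0,"yaw":0},
  {"x":0,"y":0,"z":0,"yaw":0},
])

```text
time_s: 2.25
eef_pos: [0.4285, 0.1148, 0.2258]
orientation: [[-0.066, 0.998, 0.0], [0.998, 0.066, 0.001], [0.001, 0.0, -1.0]]
force: [-0.1, 0.5, 0.1]
grip_width: 0.002
```

Emit:
arm_command([
  {"x":-4,"y":1.3,"z":2.3,"yaw":0},
  {"x":-8,"y":2.6,"z":4.6,"yaw":0},
  {"x":-12.1,"y":3.93,"z":7,"yaw":0},
  {"x":-12.1,"y":3.93,"z":7,"yaw":0},
  {"x":-12.1,"y":3.93,"z":7,"yaw":0},
  {"x":-12.1,"y":3.93,"z":7,"yaw":0},
])

```text
time_s: 2.85
eef_pos: [0.4755, -0.0021, 0.1561]
orientation: [[-0.068, 0.998, 0.0], [0.998, 0.068, 0.001], [0.001, 0.0, -1.0]]
force: [0.1, 0.1, 0.8]
grip_width: 0.006
```

```bash
python3 - <<'E'
from bench import sensors,viewer
from h import *
s=sensors.observe(); print({k:np.round(v,4).tolist() for k,v in s.items() if k in("joints","eef_pos","orientation","force")})
c=viewer.camera("wrist"); im=c["image"][:,:,::-1].copy()
mid=np.array([.48,-.0705,.09]);ux=np.array([.9979,.0647,0]);uy=np.array([-.0647,.9979,0])
for y in (.085,.066,.022,-.008,-.085):
  for x in (-.011,.011):
    p=proj(c,mid+uy*y+ux*x); print(y,x,p.round(1)); cv2.circle(im,tuple(int(v) for v in p),2,(0,0,255),-1)
cv2.imwrite("pics/w1.png",im)
c=viewer.camera("top");im=c["image"][150:290,240:400,::-1]; cv2.imwrite("pics/t1.png",cv2.resize(im,None,fx=4,fy=4,interpolation=cv2.INTER_CUBIC))
E
```

```text
{'joints': [-0.0883, 0.661, -0.0053, 2.1022, 0.0049, 0.3781, -0.0288], 'eef_pos': [0.4755, -0.0021, 0.1561], 'orientation': [[-0.0682, 0.9977, 0.0002], [0.9977, 0.0682, 0.0015], [0.0014, 0.0003, -1.0]], 'force': [0.1073, 0.1012, 0.8417]}
0.085 -0.011 [255.7 208.3]
0.085 0.011 [292.5 208.4]
0.066 -0.011 [256.1 237.7]
0.066 0.011 [291.9 237.8]
0.022 -0.011 [257.1 299.9]
0.022 0.011 [290.8 300. ]
-0.008 -0.011 [257.7 338.2]
-0.008 0.011 [290.  338.3]
-0.085 -0.011 [259.  424.1]
-0.085 0.011 [288.4 424.1]
```

View pics/w1.png

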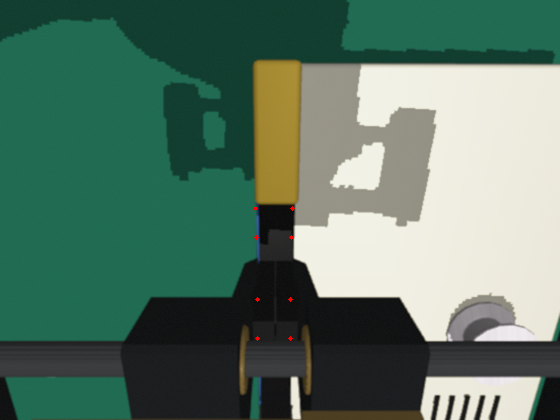

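View pics/t1.png

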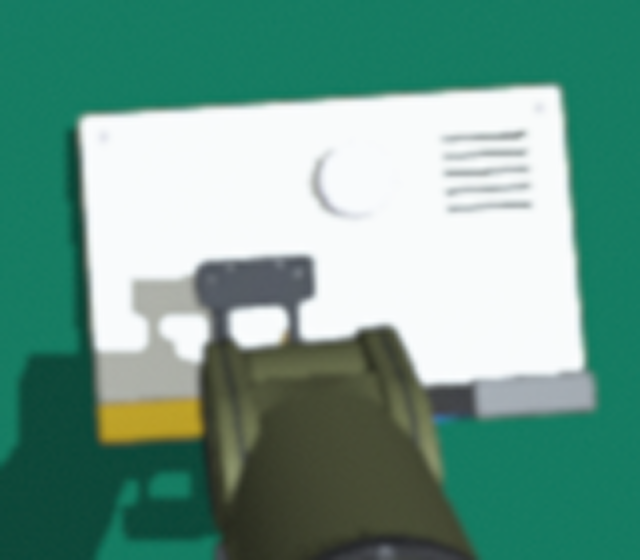

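Emit:
arm_command([
  {"x":-0.2,"y":0.1,"z":2},
  {"x":-0.2,"y":0.1,"z":4},
  {"x":-0.2,"y":0.1,"z":5.2},
  {"x":-0.2,"y":0.1,"z":5.2},
  {"x":-0.2,"y":0.1,"z":5.2},
])

```text
schema error: expected keys x, y, z, yaw
```

```bash
python3 - <<'E'
from bench import sensors,viewer
from h import *
s=sensors.observe(); print({k:np.round(v,4).tolist() for k,v in s.items() if k in("joints","eef_pos","orientation","force")})
c=viewer.camera("wrist"); im=c["image"][:,:,::-1].copy()
cv2.imwrite("pics/w2.png",im)
E
```

```text
{'joints': [-0.0883, 0.6604, -0.0048, 2.1022, 0.005, 0.3779, -0.0286], 'eef_pos': [0.4757, -0.0023, 0.1564], 'orientation': [[-0.0682, 0.9977, 0.0009], [0.9977, 0.0682, 0.0012], [0.0011, 0.001, -1.0]], 'force': [-0.0982, 0.2005, -0.0268]}
```

View pics/w2.png

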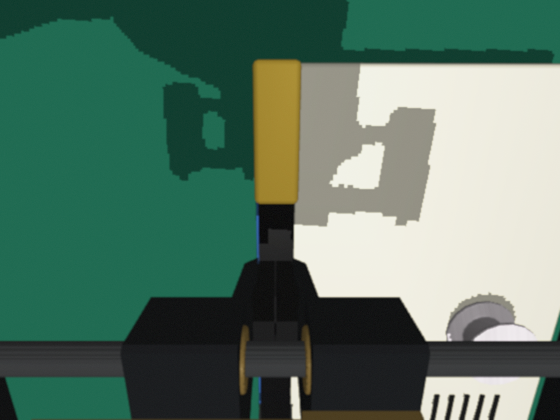

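The picture is unchanged because the call was refused for lacking the yaw key. It shows the yellow block's end at row 204, with the fingers over the black rail below it. I'll send the move again with yaw.

Emit:
arm_command([
  {"x":-0.2,"y":0.1,"z":2,"yaw":0},
  {"x":-0.2,"y":0.1,"z":4,"yaw":0},
  {"x":-0.2,"y":0.1,"z":5.2,"yaw":0},
  {"x":-0.2,"y":0.1,"z":5.2,"yaw":0},
  {"x":-0.2,"y":0.1,"z":5.2,"yaw":0},
])

```text
time_s: 3.5
eef_pos: [0.4768, -0.0063, 0.1041]
orientation: [[-0.065, 0.998, 0.0], [0.998, 0.065, 0.0], [0.0, 0.0, -1.0]]
force: [-0.3, 0.8, 0.3]
grip_width: 0.007
```

```bash
python3 - <<'E'
from bench import sensors,viewer
from h import *
s=sensors.observe(); print({k:np.round(v,4).tolist() for k,v in s.items() if k in("joints","eef_pos","orientation","force")})
c=viewer.camera("wrist"); im=c["image"][:,:,::-1].copy()
cv2.imwrite("pics/w3.png",im)
E
```

```text
{'joints': [-0.0812, 0.7647, -0.0036, 2.1291, 0.0096, 0.2477, -0.0283], 'eef_pos': [0.4768, -0.0063, 0.1041], 'orientation': [[-0.0648, 0.9979, 0.0], [0.9979, 0.0648, 0.0002], [0.0002, 0.0, -1.0]], 'force': [-0.3406, 0.7828, 0.2913]}
```

View pics/w3.png

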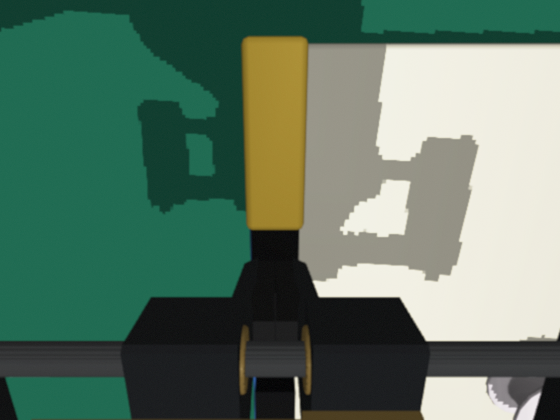

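Emit:
arm_command([
  {"x":0,"y":0,"z":0.2,"yaw":0},
  {"x":0,"y":0,"z":0.35,"yaw":0},
  {"x":0,"y":0,"z":0.45,"yaw":0},
  {"x":0,"y":0,"z":0.45,"yaw":0},
])

```text
time_s: 3.95
eef_pos: [0.4772, -0.0067, 0.1014]
orientation: [[-0.064, 0.998, 0.003], [0.998, 0.064, 0.0], [0.0, 0.003, -1.0]]
force: [-2.9, -0.4, 22.6]
grip_width: 0.004
```

Emit:
arm_command([
  {"x":0,"y":0,"z":-0.1,"yaw":0},
  {"x":-0.4,"y":0,"z":-0.1,"yaw":0},
  {"x":-0.8,"y":0,"z":-0.1,"yaw":0},
  {"x":-1.2,"y":0,"z":-0.1,"yaw":0},
  {"x":-1.6,"y":0,"z":-0.1,"yaw":0},
  {"x":-2.0,"y":0,"z":-0.1,"yaw":0},
  {"x":-2.4,"y":0,"z":-0.1,"yaw":0},
  {"x":-2.4,"y":0,"z":-0.1,"yaw":0},
])

```text
time_s: 4.75
eef_pos: [0.4794, -0.0272, 0.1014]
orientation: [[-0.068, 0.998, 0.003], [0.998, 0.068, 0.004], [0.004, 0.003, -1.0]]
force: [-0.7, 8.2, 12.9]
grip_width: 0.004
```

Emit:
arm_command([
  {"x":-0.4,"y":0,"z":-0.04,"yaw":0},
  {"x":-0.8,"y":0,"z":-0.04,"yaw":0},
  {"x":-1.2,"y":0,"z":-0.04,"yaw":0},
  {"x":-1.6,"y":0,"z":-0.04,"yaw":0},
  {"x":-1.6,"y":0,"z":-0.04,"yaw":0},
])

```text
time_s: 5.25
eef_pos: [0.4801, -0.045, 0.1014]
orientation: [[-0.066, 0.998, 0.002], [0.998, 0.066, 0.002], [0.002, 0.002, -1.0]]
force: [-0.2, 5.1, 8.3]
grip_width: 0.005
```

Emit:
arm_command([
  {"x":-0.3,"y":0,"z":0,"yaw":0},
  {"x":-0.6,"y":0,"z":0,"yaw":0},
  {"x":-0.6,"y":0,"z":0,"yaw":0},
])

```text
time_s: 5.55
eef_pos: [0.4805, -0.0508, 0.1014]
orientation: [[-0.066, 0.998, 0.002], [0.998, 0.066, 0.002], [0.002, 0.002, -1.0]]
force: [0.2, 5.4, 8.6]
grip_width: 0.005
```

Emit:
arm_command([
  {"x":-0.3,"y":0,"z":0,"yaw":0},
  {"x":-0.3,"y":0,"z":0,"yaw":0},
])

```text
time_s: 5.75
eef_pos: [0.4806, -0.0542, 0.1012]
orientation: [[-0.065, 0.998, 0.002], [0.998, 0.065, 0.002], [0.002, 0.002, -1.0]]
force: [-0.1, 5.2, 6.2]
grip_width: 0.005
```

Emit:
arm_command([
  {"x":-0.3,"y":0,"z":0,"yaw":0},
  {"x":-0.3,"y":0,"z":0,"yaw":0},
])

```text
time_s: 5.95
eef_pos: [0.4802, -0.0593, 0.1007]
orientation: [[-0.063, 0.998, 0.0], [0.998, 0.063, -0.0], [-0.001, 0.0, -1.0]]
force: [0.2, -0.2, -0.7]
grip_width: 0.002
```

Emit:
arm_command([
  {"x":-0.3,"y":0,"z":0,"yaw":0},
  {"x":-0.3,"y":0,"z":0,"yaw":0},
])

```text
time_s: 6.15
eef_pos: [0.4801, -0.0626, 0.1005]
orientation: [[-0.063, 0.998, -0.0], [0.998, 0.063, -0.001], [-0.001, -0.0, -1.0]]
force: [0.0, -0.5, -0.1]
grip_width: 0.005
```

Emit:
arm_command([
  {"x":0,"y":0,"z":0.5,"yaw":0},
  {"x":0,"y":0,"z":0.85,"yaw":0},
  {"x":0,"y":0,"z":0.85,"yaw":0},
])

```text
time_s: 6.45
eef_pos: [0.4801, -0.0616, 0.0916]
orientation: [[-0.064, 0.998, -0.001], [0.998, 0.064, 0.0], [0.0, -0.001, -1.0]]
force: [0.3, 1.0, -0.1]
grip_width: 0.009
```

Emit:
arm_command([
  {"x":0,"y":0,"z":0.2,"yaw":0},
  {"x":0,"y":0,"z":0.4,"yaw":0},
  {"x":0,"y":0,"z":0.4,"yaw":0},
])

```text
time_s: 6.75
eef_pos: [0.4802, -0.0616, 0.0882]
orientation: [[-0.064, 0.998, -0.0], [0.998, 0.064, -0.0], [-0.0, -0.0, -1.0]]
force: [-0.9, -0.1, 4.0]
grip_width: 0.005
```

Free fall into the gap, then 4 N: that is the key. I'll press further and hold.

Emit:
arm_command([
  {"x":0,"y":0,"z":0.15,"yaw":0},
  {"x":0,"y":0,"z":0.3,"yaw":0},
  {"x":0,"y":0,"z":0.3,"yaw":0},
  {"x":0,"y":0,"z":0.3,"yaw":0},
  {"x":0,"y":0,"z":0.3,"yaw":0},
  {"x":0,"y":0,"z":0.3,"yaw":0},
  {"x":0,"y":0,"z":0.3,"yaw":0},
  {"x":0,"y":0,"z":0.3,"yaw":0},
  {"x":0,"y":0,"z":0.3,"yaw":0},
  {"x":0,"y":0,"z":0.3,"yaw":0},
])

```text
time_s: 7.75
eef_pos: [0.4802, -0.0616, 0.0854]
orientation: [[-0.064, 0.998, 0.0], [0.998, 0.064, 0.0], [-0.0, 0.0, -1.0]]
force: [-1.4, 0.1, 7.3]
grip_width: 0.002
```

```bash
python3 - <<'E'
from bench import sensors,viewer
from h import *
s=sensors.observe(); print({k:np.round(v,4).tolist() for k,v in s.items() if k in("eef_pos","force")})
c=viewer.camera("wrist"); cv2.imwrite("pics/w4.png",c["image"][:,:,::-1])
c=viewer.camera("top"); cv2.imwrite("pics/t4.png",cv2.resize(c["image"][150:290,240:400,::-1],None,fx=4,fy=4,interpolation=cv2.INTER_CUBIC))
E
```

```text
{'eef_pos': [0.4802, -0.0616, 0.0854], 'force': [-1.3848, 0.1411, 7.2746]}
```

View pics/w4.png

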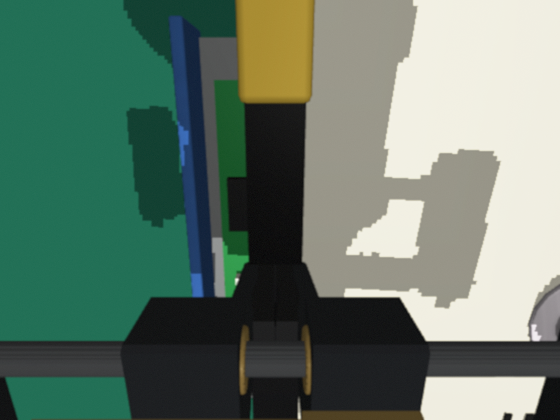

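View pics/t4.png

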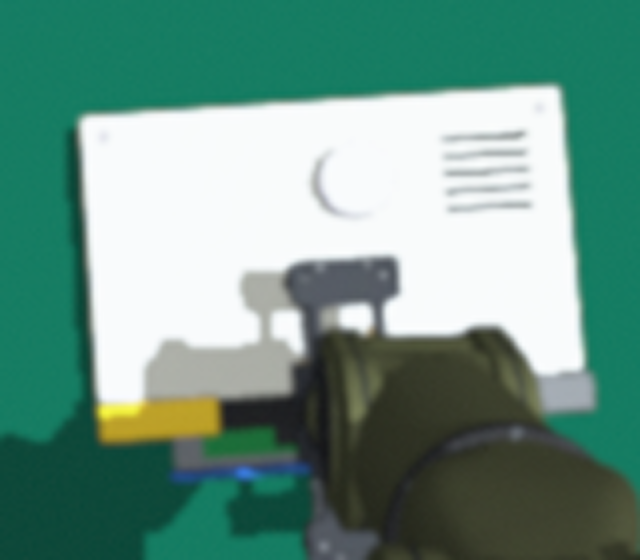

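The wrist view shows the tray out: blue panel at columns 175–210, with the green board visible behind it. I'll lift straight up now.

Emit:
arm_command([
  {"x":0,"y":0,"z":-1,"yaw":0},
  {"x":0,"y":0,"z":-3,"yaw":0},
  {"x":0,"y":0,"z":-6,"yaw":0},
  {"x":0,"y":0,"z":-10,"yaw":0},
  {"x":0,"y":0,"z":-14,"yaw":0},
  {"x":4,"y":0,"z":-16,"yaw":0},
  {"x":8,"y":0,"z":-16,"yaw":0},
  {"x":12,"y":0,"z":-16,"yaw":0},
  {"x":16,"y":0,"z":-16,"yaw":0},
  {"x":20,"y":0,"z":-16,"yaw":0},
])

```text
time_s: 8.85
eef_pos: [0.467, 0.1395, 0.2455]
orientation: [[-0.064, 0.998, 0.0], [0.998, 0.064, 0.0], [0.0, 0.0, -1.0]]
force: [-0.3, 0.4, -0.1]
grip_width: 0.004
```

Emit:
arm_command([
  {"x":5,"y":0,"z":0,"yaw":0},
  {"x":10,"y":0,"z":0,"yaw":0},
  {"x":10,"y":0,"z":0,"yaw":0},
  {"x":10,"y":0,"z":0,"yaw":0},
  {"x":10,"y":0,"z":0,"yaw":0},
])

```text
time_s: 9.35
eef_pos: [0.4611, 0.2361, 0.2451]
orientation: [[-0.062, 0.998, -0.0], [0.998, 0.062, -0.001], [-0.001, -0.001, -1.0]]
force: [0.2, 0.1, 0.2]
grip_width: 0.003
```

```bash
python3 - <<'E'
from bench import sensors,viewer
from h import *
s=sensors.observe(); print({k:np.round(v,4).tolist() for k,v in s.items() if k in("eef_pos","force","qvel")})
c=viewer.camera("top"); cv2.imwrite("pics/t5.png",c["image"][:,:,::-1]); cv2.imwrite("pics/t5c.png",cv2.resize(c["image"][150:290,240:400,::-1],None,fx=4,fy=4,interpolation=cv2.INTER_CUBIC))
for o in ["tray_front","spool","flux","meter","driver"]: print(o,[(round(d["p"],2),np.round(d["box"]).tolist()) for d in viewer.look_for(c,o)[:2]])
E
```

```text
{'qvel': [0.0191, -0.0035, 0.0055, 0.0041, -0.002, -0.0026, -0.0006], 'eef_pos': [0.4611, 0.2361, 0.2451], 'force': [0.2087, 0.113, 0.2398]}
tray_front [(0.86, [324.0, 262.0, 82.0, 11.0])]
spool [(0.8, [328.0, 194.0, 24.0, 20.0])]
flux [(0.57, [173.0, 232.0, 19.0, 6.0])]
meter [(0.77, [448.0, 240.0, 39.0, 57.0]), (0.29, [325.0, 219.0, 124.0, 99.0])]
driver [(0.6, [117.0, 252.0, 15.0, 35.0])]
```

View pics/t5.png

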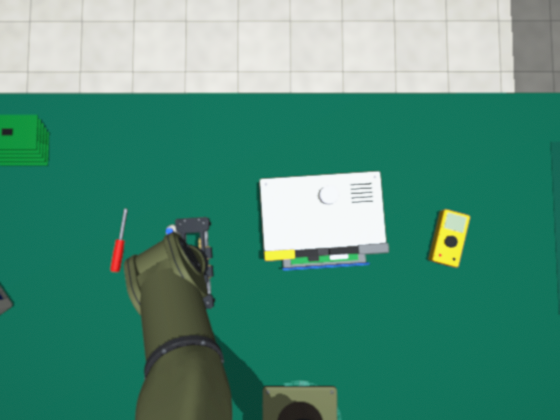

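View pics/t5c.png

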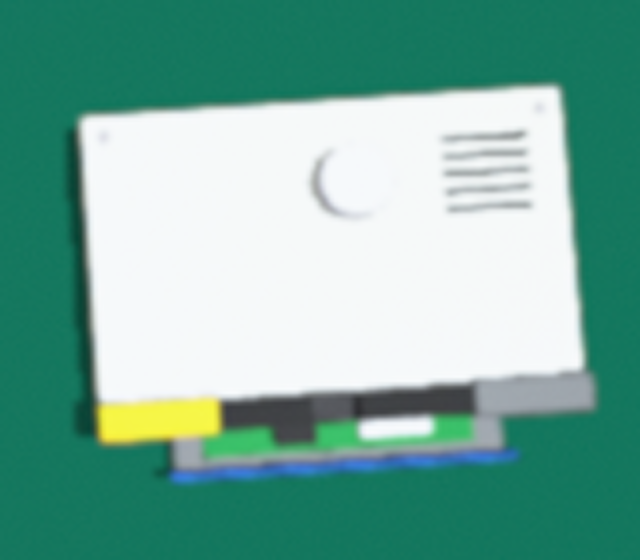

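```bash
python3 - <<'E'
from bench import viewer,order
from h import *
c=viewer.camera("top")
for v in (465,470): print(v,(unproj(c,(240+345/4,150+v/4),.058)-np.array([.48,-.0705,.09]))@np.array([.9979,.0647,0])+.099-.198)
c2=viewer.camera("scene"); cv2.imwrite("pics/s5.png",c2["image"][:,:,::-1])
print("fixture x of front edge; flush would be about -0.110..-0.113")
E
```

```text
465 -0.140153556588392
470 -0.143535262014706
fixture x of front edge; flush would be about -0.110..-0.113
```

View pics/s5.png

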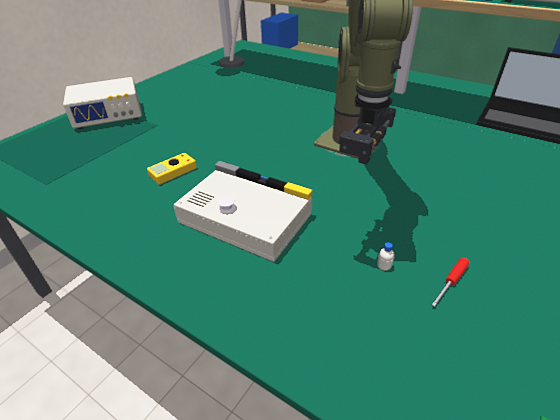

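```bash
python3 - <<'E'
from bench import order
print(order.sign_off())
E
```

```text
the job is handed in; nothing more can be done
None
```

The tray is open and the job is handed in; the sign-off gives no verdict.

**What I did:**
- With the fingers closed and turned narrow side along the rail, I set the tips on the rail about 64 mm from rail_mid, near the yellow block.
- I slid them along at 6–13 N until the force fell to zero at the notch, about 7 mm from rail_mid on the yellow side.
- I then pressed the key until the tray popped out, lifted off and moved the arm clear. The force on the key reached about 7 N.

**What the last checks showed:**
- **Tray:** its front measured about 30 mm out from the fixture's front in the top view.
- **Bystanders:** the spool, bottle and meter were found within a pixel or so of their starting places. The screwdriver's box came out shorter than at the start (35 against 64 pixels), but in the picture it lies where it began.
- **Key:** I judged it back up only by eye, from its unchanged look in the top view. I had no direct reading of it.
- **Robot:** the force on the tool was about 0 N with the arm clear of everything.

**What went wrong:** the touch-down briefly pressed the rail at 22.6 N, more than intended. One move call was refused for a missing yaw value and sent again; neither had any visible effect on the result. The job finished at about 10 s of the 51 s allowed.

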